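Hang the catch pan and hold the soap hopper's gate open

TASK

Help me brush out the soap hopper, which has been emptied: while the gate is still shut, hang the blue catch pan by its hook on the steel rail under the chute, centred, and let go of it there. Then pull the hopper's spring-loaded gate out by its handle until the white line is level with the red pointer and keep it there: finish still holding the handle in the gripper with the line at the pointer, because the gate shuts if it is let go. Leave the pointer where it is set and do not disturb the other things on the counter.

Things in the scene. Friction and masses are not known exactly. Their poses are not given: they have to be found in the camera images.
- hopper: Soap-powder dispenser, fixed: clear drum (178 mm across, 365 to 600 mm up) on a white four-post frame. Origin on the counter, z up, x to its back; its FRONT with gate handle, chute and rail faces its -x (about world -y, turned up to 0.25 rad). Posts 18 mm square at y = +-125 mm, x = 20 and 130 mm.
- rail_top (a point): Middle of the top of the round steel hanging rail, 131 mm above the counter, under the chute; axes as the dispenser's. Rail 12 mm thick, along y, 230 mm free between the posts. 60 to 90 mm below its top runs a white stop strap, front face 15 mm in front (-x) of the rail's centre line; the hung pan's back wall rests against it.
- chute_mouth (a point): Centre of the chute's mouth (45 by 70 mm), 192 mm above the counter, 42 mm in front of the rail's centre line. The steel chute rises backwards from it, at least 60 mm clear of the rail's top everywhere.
- gate: Spring-return gate, a dark steel plate with a D-handle that slides straight out to the dispenser's -x. Axes as the dispenser's; the origin, 301 mm up, moves with it. Travel 90 mm to a stop. A spring always draws it shut: about 4 N when shut and 1.2 N more per 10 mm out; let go, it snaps back.
- gate_grip (a point): Middle of the gate's black handle bar: round, 14 mm thick, along y, 303 mm above the counter, 62 mm free between its two arms and 76 mm free behind it, open above and below. Side guides (top 311 mm) lie 54 mm either side. Shut, it is 125 mm in front of the dispenser's origin; the drum's front is 17 mm in front.
- gate_line (a point): End, next to the pointer, of the white index line (5 mm wide) across the gate plate; it moves with the gate, always 107 mm behind the handle bar's middle.
- pointer_tip (a point): Tip of the red pointer clipped on the guide at the dispenser's -y side, axes as the dispenser's: it marks how far to open, 35 to 68 mm in front of the white line of the shut gate, different each time. The line is at the mark when this point and gate_line have the same x along the dispenser, within 6 mm. It can be pushed along the guide: do not.
- pan: Loose blue metal catch pan, 0.14 to 0.22 kg: open tray 180 (x) by 120 (y) mm, 4 mm sheet, side walls 65, front wall 55, back wall 96 mm high. Origin in the middle of its underside, z up, x towards the back wall with the hook; grip at the front (-x). Starts on the counter to the right of the dispenser. Hung, its x is along the dispenser's x.
- pan_hook (a point): Middle of the underside of the pan's hook: a strip 100 mm wide (y), 92 mm above the pan's underside, running back from the back wall and turned down 20 mm; 28 mm free between wall and lip. Hung, it sits on the rail. It passes rail and strap best with this point 4 mm in front (-x) of the rail's centre line (3 mm spare each way); let go, the front sinks by about 0.1 rad.
- pan_grip (a point): Point in the upper half of the pan's upright black grip plate, 90 mm above the pan's underside, 230 mm in front (-x) of the hook point. The plate is 12 mm thick (x), 50 mm wide (y), its top 113 mm above the underside; below 55 mm a bracket joins it to the pan.
- jug: Bystander: orange detergent jug with a blue cap, 75 x 130 x 220 mm. Origin under its middle. Leave it alone.
- spray: Bystander: white spray bottle with a red trigger head, 72 mm across, 195 mm tall. Origin under its middle. Leave it alone.
- brush: Bystander: wooden scrubbing brush lying bristles down, 170 x 45 x 36 mm, long side along its x. Origin under its middle. Leave it alone.
- cup: Bystander: clear plastic measuring cup, 84 mm across, 85 mm tall. Origin under its middle. Leave it alone.
- jar: Bystander: green glass jar with a white lid, 90 mm across, 130 mm tall. Origin under its middle. Leave it alone.
- basket: Bystander: grey open basket of wooden clothes pegs, 130 x 180 x 70 mm. Origin under its middle. Leave it alone.

How it is judged (in metres and radians):
On the way, in this order (a step that is already met when the one before it is completed fails the run):
1. the pan hangs by its hook on the rail, centred under the chute, let go (x of pan_hook in the frame of rail_top between -0.018 and 0.012 m and y of pan_hook in the frame of rail_top between -0.025 and 0.025 m and z of pan_hook in the frame of rail_top between -0.006 and 0.008 m and angle between pan's own z axis and vertical below 0.25 rad and angle between the x axis of pan and the x axis of hopper, either way round below 0.25 rad and contact force between pan and hopper above 0.6 N and contact force between the fingers and pan below 0.3 N and linear speed of pan below 0.03 m/s), for 0.3 s.
2. the gate is held by its handle with the white line at the red pointer (x of gate_line in the frame of pointer_tip between -0.006 and 0.006 m and contact force between the fingers and gate above 4 N), for 0.5 s.
At the end, for the whole second after the job is handed in: Pan hangs by its hook on the rail, within 25 mm of its middle, within 0.25 rad of level and square, carried by the dispenser, not touched by the fingers; gate held still by the fingers (over 4 N), white line within 6 mm of the red pointer (all of step 2 and x of pan_hook in the frame of rail_top between -0.018 and 0.012 m and y of pan_hook in the frame of rail_top between -0.025 and 0.025 m and z of pan_hook in the frame of rail_top between -0.006 and 0.008 m and angle between pan's own z axis and vertical below 0.25 rad and angle between the x axis of pan and the x axis of hopper, either way round below 0.25 rad and contact force between pan and hopper above 0.6 N and linear speed of gate below 0.01 m/s and contact force between the fingers and pan below 0.3 N); the arm keeps its last pose, push and grip.
It fails at once if the gate is opened more than 15 mm while the pan is not hanging on the rail (x of gate_grip in the frame of hopper below -0.14 m and not (x of pan_hook in the frame of rail_top between -0.024 and 0.018 m and y of pan_hook in the frame of rail_top between -0.031 and 0.031 m and z of pan_hook in the frame of rail_top between -0.012 and 0.014 m and angle between pan's own z axis and vertical below 0.25 rad and angle between the x axis of pan and the x axis of hopper, either way round below 0.25 rad)).
It fails at once if the red pointer is shifted by more than 4 mm (distance of pointer_tip from where it was at the start of the episode above 0.004 m).
It fails at once if a bystander is moved by more than 30 mm or tipped over (distance of any of jug, spray, brush, cup, jar, basket from where it was at the start of the episode above 0.03 m or angle between any of jug, spray, brush, cup, jar, basket's own z axis and vertical above 0.5 rad).
It also fails if it takes over 61 s, if anything falls off the work surface, if the arm or the gripper's body presses on something with over 40 N, if the wrist force passes 120 N, or if a joint passes its speed limit or range.

ROBOT

A 6-joint arm with a two-finger parallel gripper is mounted at the origin on the work surface. World frame = base frame: x ahead of the robot, y to its left, z up, the work surface at z = 0. Lengths are in mm, angles in rad, forces in N, time in s.
With the tool pointing down it reaches from about 275 to 825 mm from the base axis. Payload 5.2 kg.
Tool frame: the origin (TCP) lies at the very end of the fingers, on their centre line; the grasp point (between the pads) lies 19 mm behind it; z points along the fingers, y is the line along which they close (so a half turn about z gives the same grasp; the last joint's range is limited). The gripper opens to 93 mm and grips with 3 to 60 N. Pads are 15 mm wide; open, the fingers measure 128 mm over their backs; the gripper's body (75 mm by 188 mm) begins 65 mm behind the grasp point.
Start: joints at [-1.325, 0.259, 1.535, -0, 1.348, -0.203], TCP at [238.657, -495.528, 218.653] pointing down, gripper open.
Joint ranges: [-3.14, 3.14], [-0.91, 2.08], [0.19, 2.58], [-1.22, 4.36], [0.22, 2.71], [-3.12, 3.12]. Speed limits (rad/s): [2.57, 2.57, 3.14, 3.14, 3.14, 3.14].

INTERFACE

Orientations are given as [roll, pitch, yaw] about the fixed x, y, z axes, in that order (R = Rz(yaw) Ry(pitch) Rx(roll)).
In Python, from bench import robot gives the robot as it stands. The module is installed in compiled form; this text tells all that it offers. Calls block until the motion is done:
- robot.move_ptp(position, orientation): joint-space move of the TCP to a pose.
- robot.move_linear(position, ori=None, speed=150, f_stop=None): straight line of the TCP; ori=None keeps the orientation; speed is the mean speed in mm/s. With f_stop (N) it stops when the force on the tool has changed by that much, and returns True; else False.
- robot.move_j(angles): joint-space move.
- robot.move_gripper(opening): opening from 0.0 (shut) to 1.0 (fully open); the grip force is fixed at half the most; returns when the fingers have stopped.
- robot.sleep(seconds).
- robot.inverse_kinematics(position, orientation): joint angles nearest the present ones, or None.
- robot.get_image(name): name is "scene" or "top" or "wrist"; returns a dict with "img" (420x560x3 uint8, blue, green, red), "fovy" (degrees; the focal length in pixels is half the picture's height over the tangent of half this angle, whatever the lens; pixels are square), "cx", "cy" (the principal point, pixels), "k1" (the pictures are not rectified: a ray, as slopes to the right and down, at radius r is drawn at 1 + k1 r^2 times it, then the intrinsics apply), "eye" and "orientation" of the camera in the world. Camera axes: x right, y down, z forward; pixel columns grow to the right and rows downward; lengths in mm; the calibration is good to about 2 mm. A picture is of the moment at which its call begins. There is no depth.
A pose or a line that the arm cannot do raises robot.MotionError and nothing moves.
- robot.hand_in(): hands the job in; it is judged then, once.
Readings, each from a call of its own:
- robot.current_t(): time.
- robot.current_qpos(): joint angles.
- robot.current_joint_vel(): joint speeds.
- robot.current_joint_efforts(): joint torques, N m.
- robot.current_tcp_pos(): TCP position.
- robot.current_eef_rot(): TCP orientation.
- robot.current_contact_force(): force on the tool from outside, world axes, zero at the start.
- robot.current_ft_torque(): the same for the moment, N m.
- robot.current_gripper_width(): opening from 0.0 (shut) to 1.0 (fully open).
- robot.current_finger_force(): force on a finger pad.
Only numpy, scipy, OpenCV 4.12 (cv2) and the standard library are available. Lean on these libraries where they do the work, as an engineer would, in place of code of your own. Each camera call takes 0.05 s, during which the arm holds its last target. There are 200 camera calls.

## Working session

There is one attempt and no reset: what is moved stays moved. The work goes in short steps, each a Python script; the robot and the scene stay as the last script left them, time stands still between calls to the robot, and variables do not carry over. Pictures are saved under pics/ and viewed, at most 10 in all, crops included, and the job is handed in when it is done.

```bash
mkdir -p pics
python3 - <<'E'
from bench import robot
import cv2,pickle
d={}
for n in("scene","top","wrist"):
    r=robot.get_image(n);d[n]=r;cv2.imwrite(f"pics/{n}0.png",r["img"])
    print(n,{k:v for k,v in r.items() if k!="img"})
pickle.dump(d,open("im0.pkl","wb"));print(robot.current_t(),robot.current_eef_rot())
E
```

```text
scene {'fovy': 44.048944374850876, 'cx': 290.06664413005785, 'cy': 214.56923622528564, 'k1': -0.0784110294897304, 'eye': array([1383.08041427, -455.15209447, 1587.72975468]), 'orientation': array([-2.58440913, -0.00657818,  1.08646071])}
top {'fovy': 46.5590889990699, 'cx': 281.2015643284364, 'cy': 204.64879494881532, 'k1': -0.0596744545421071, 'eye': array([ 304.36237749,  -43.55474829, 1708.49785211]), 'orientation': array([-2.96020689, -0.0128729 , -1.55229123])}
wrist {'fovy': 58.40938805509175, 'cx': 276.29347008112904, 'cy': 209.4849314263262, 'k1': -0.042309686666191504, 'eye': array([ 306.64623027, -461.89061237,  384.29104223]), 'orientation': array([ 2.86202423e+00,  1.34574526e-03, -1.12112593e+00])}
0.15 [-3.14024409e+00 -2.24980426e-04  4.48735941e-01]
```

View pics/scene0.png

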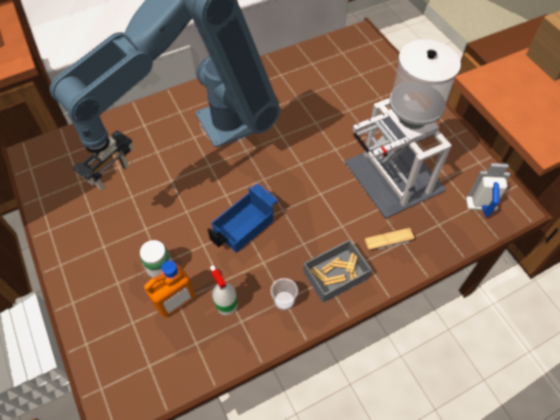

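View pics/top0.png

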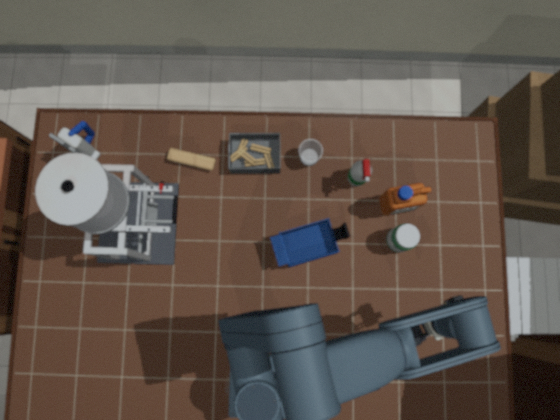

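```bash
cat > h.py <<'E'
import numpy as np, cv2, pickle
from scipy.spatial.transform import Rotation as R
def ray(c,uv):
    f=210/np.tan(np.radians(c["fovy"]/2)); K=np.array([[f,0,c["cx"]],[0,f,c["cy"]],[0,0,1]])
    p=cv2.undistortPoints(np.array(uv,float).reshape(-1,1,2),K,np.array([c["k1"],0,0,0,0]),None,None,None).reshape(-1,2)
    d=np.c_[p,np.ones(len(p))]@R.from_euler("xyz",c["orientation"]).as_matrix().T
    return np.array(c["eye"]),d
def onz(c,uv,z):
    e,d=ray(c,uv); return e+d*((z-e[2])/d[:,2])[:,None]
def tri(obs):
    A=np.zeros((3,3));b=np.zeros(3)
    for c,uv in obs:
        e,d=ray(c,[uv]);d=d[0]/np.linalg.norm(d[0]);P=np.eye(3)-np.outer(d,d);A+=P;b+=P@e
    x=np.linalg.solve(A,b)
    res=[np.linalg.norm((np.eye(3)-np.outer(d/np.linalg.norm(d),d/np.linalg.norm(d)))@(x-e)) for e,d in [(ray(c,[uv])[0],ray(c,[uv])[1][0]) for c,uv in obs]]
    return x,res
def proj(c,X):
    f=210/np.tan(np.radians(c["fovy"]/2)); K=np.array([[f,0,c["cx"]],[0,f,c["cy"]],[0,0,1]])
    M=R.from_euler("xyz",c["orientation"]).as_matrix().T
    return cv2.projectPoints(np.array(X,float).reshape(-1,1,3),cv2.Rodrigues(M)[0],-M@np.array(c["eye"]),K,np.array([c["k1"],0,0,0,0]))[0].reshape(-1,2)
def blobs(im,lo,hi,amin=5):
    m=cv2.inRange(cv2.cvtColor(im,cv2.COLOR_BGR2HSV),np.array(lo),np.array(hi))
    n,l,s,ce=cv2.connectedComponentsWithStats(m)
    return m,[(s[i],ce[i]) for i in range(1,n) if s[i,4]>=amin]
E
python3 - <<'E'
from h import *
d=pickle.load(open("im0.pkl","rb"))
for n in("top","scene"):
    c=d[n];im=c["img"]
    for nm,lo,hi in(("red",(0,170,110),(6,255,255)),("red2",(172,150,110),(180,255,255)),("blue",(105,150,40),(125,255,255))):
        for s,ce in blobs(im,lo,hi,6)[1]: print(n,nm,s,ce.round(1))
c=d["top"];m,_=blobs(c["img"],(105,150,30),(125,255,255))
n,l,s,ce=cv2.connectedComponentsWithStats(m);i=1+np.argmax(s[1:,4])
cn=max(cv2.findContours((l==i).astype(np.uint8),0,2)[0],key=cv2.contourArea)
r=cv2.boxPoints(cv2.minAreaRect(cn));print("pan corners",r,onz(c,r,65))
print("hopper drum lid",onz(c,[(68,187)],610), "grip",onz(c,[(343,231)],113))
S=cv2.resize(d["scene"]["img"][30:230,330:530],None,fx=3,fy=3,interpolation=2)
T=cv2.resize(d["top"]["img"][130:290,25:225],None,fx=3.0,fy=3.0,interpolation=2)
cv2.imwrite("pics/hopS.png",S);cv2.imwrite("pics/hopT.png",T)
E
```

```text
top red [364 160   5  15  65] [365.8 166.7]
top red [160 183   3   4   7] [160.9 184.4]
top blue [ 70 122  24  20 174] [ 83.  130.4]
top blue [399 187  13  12 114] [404.5 192.5]
top blue [ 272  221   66   45 1918] [304.3 243.6]
scene red [383 148   3   5   7] [384.  150.4]
scene red [211 268  15  19 149] [217.9 277.2]
scene blue [483 183  16  33 210] [492.3 200.6]
scene blue [ 213  185   64   66 2134] [245.8 217.8]
scene blue [161 261  16  15 171] [168.9 268. ]
pan corners [[270.49683 236.08916]
 [329.61786 218.70064]
 [339.07648 250.85988]
 [279.95544 268.2484 ]] [[ 497.25376555  -24.91638114   65.        ]
 [ 560.85534709 -225.21756913   65.        ]
 [ 451.69086102 -257.36142099   65.        ]
 [ 389.6839793   -58.96533027   65.        ]]
hopper drum lid [[537.34056452 440.86222798 610.        ]] grip [[ 513.19039602 -264.22982219  113.        ]]
```

View pics/hopT.png

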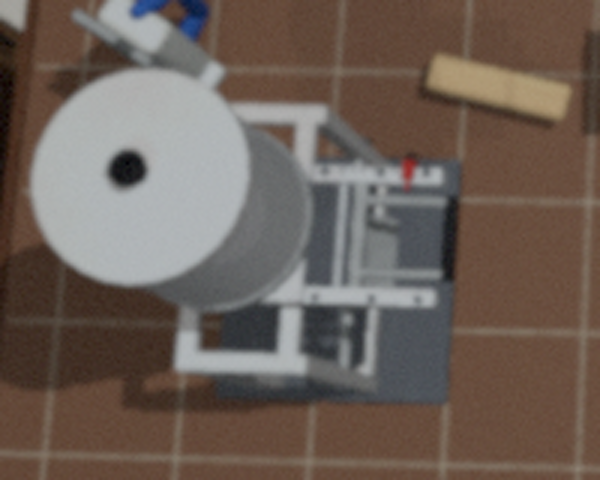

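View pics/hopS.png

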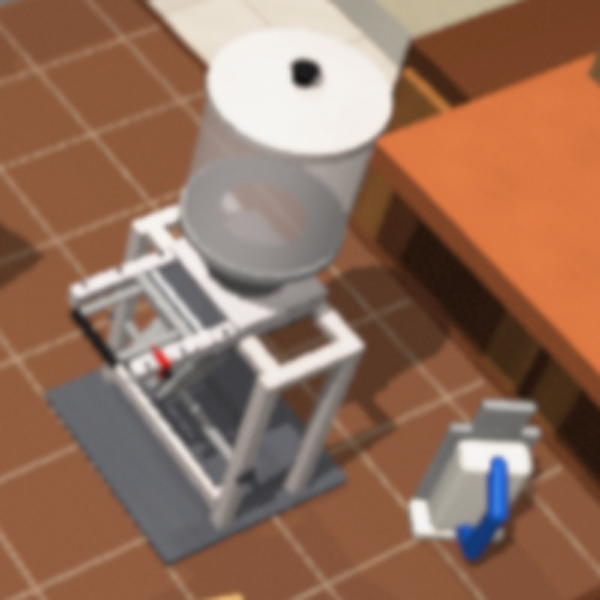

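Run:
```python
from h import *
d=pickle.load(open("im0.pkl","rb"));c=d["top"]
t=lambda p:[(25+x/3,130+y/3) for x,y in p]
print("bar",onz(c,t([(450,198),(448,278)]),303)[:,:2].round(0))
print("guides",onz(c,t([(318,172),(440,176),(318,296),(435,299)]),311)[:,:2].round(0))
print("rail",onz(c,t([(346,315),(346,362)]),131)[:,:2].round(0))
print("ptr",tri([(d["top"],(160.9,184.4)),(d["scene"],(384,150.4))]))
# tool->camera from wrist
w=d["wrist"];Rt=R.from_euler("xyz",[-3.14024409,-2.25e-4,.448736]);Rc=R.from_euler("xyz",w["orientation"])
print("cam in tool",Rt.inv().apply(np.array(w["eye"])-[238.657,-495.528,218.653]),(Rt.inv()*Rc).as_matrix().round(3))
from bench import robot
# candidate view poses
for p,o in [((430,390,420),(3.1416,0,a)) for a in (-3.14,-1.57,0,1.57)]+[((430,300,450),(3.1416,0,a)) for a in (-3.14,-1.57,0,1.57)]:
    print(p,o,robot.inverse_kinematics(p,o))
```

```text
bar [[582. 256.]
 [503. 253.]]
guides [[603. 385.]
 [602. 265.]
 [481. 376.]
 [481. 263.]]
rail [[484. 398.]
 [433. 394.]]
ptr (array([612.30237423, 294.90399499, 316.42621083]), [np.float64(1.1909850961181165), np.float64(1.1909850961181567)])
cam in tool [  75.88811104   -1.03494206 -165.61972651] [[ 0.001 -0.961 -0.276]
 [ 1.     0.001  0.   ]
 [-0.    -0.276  0.961]]
(430, 390, 420) (3.1416, 0, -3.14) [ 5.44617756e-01  2.70204364e-01  1.04332404e+00 -6.50367549e-06
  1.82806804e+00 -1.02777288e+00]
(430, 390, 420) (3.1416, 0, -1.57) [ 5.44616154e-01  2.70196584e-01  1.04333442e+00 -3.93044226e-06
  1.82805536e+00 -2.59777383e+00]
(430, 390, 420) (3.1416, 0, 0) [5.44609662e-01 2.70196967e-01 1.04333391e+00 6.49743026e-06
 1.82805797e+00 2.11540764e+00]
(430, 390, 420) (3.1416, 0, 1.57) [5.44611253e-01 2.70204747e-01 1.04332353e+00 3.94077440e-06
 1.82807066e+00 5.45408583e-01]
(430, 300, 450) (3.1416, 0, -3.14) [ 3.96237190e-01  1.64943492e-01  1.10665512e+00 -7.09701907e-06
  1.86999686e+00 -1.17615388e+00]
(430, 300, 450) (3.1416, 0, -1.57) [ 3.96234361e-01  1.64936014e-01  1.10666414e+00 -2.96149080e-06
  1.86998572e+00 -2.74615549e+00]
(430, 300, 450) (3.1416, 0, 0) [3.96227484e-01 1.64937349e-01 1.10666253e+00 7.09231603e-06
 1.86998994e+00 1.96702590e+00]
(430, 300, 450) (3.1416, 0, 1.57) [3.96230302e-01 1.64944829e-01 1.10665351e+00 2.97277167e-06
 1.87000109e+00 3.97027505e-01]
```

Run:
```python
from h import *
from bench import robot
P=np.pi;d={}
for n,p,o in(("A",(490,-150,300),(P,0,0)),("D",(540,225,400),(P,0,-P/2)),("C",(400,280,300),(P,0,0))):
    robot.move_ptp(p,o);robot.sleep(.15);d[n]=robot.get_image("wrist");print(n,robot.current_t(),d[n]["eye"].round(0))
pickle.dump(d,open("im1.pkl","wb"))
cv2.imwrite("pics/AD.png",cv2.resize(np.vstack([d["A"]["img"]]),None,fx=1.4,fy=1.4))
cv2.imwrite("pics/D.png",cv2.resize(d["D"]["img"],None,fx=1.4,fy=1.4))
cv2.imwrite("pics/C.png",cv2.resize(d["C"]["img"],None,fx=1.4,fy=1.4))
```

```text
A 1.95 [ 565. -151.  466.]
D 5.475 [539. 148. 566.]
C 9.7167 [476. 280. 466.]
```

View pics/AD.png

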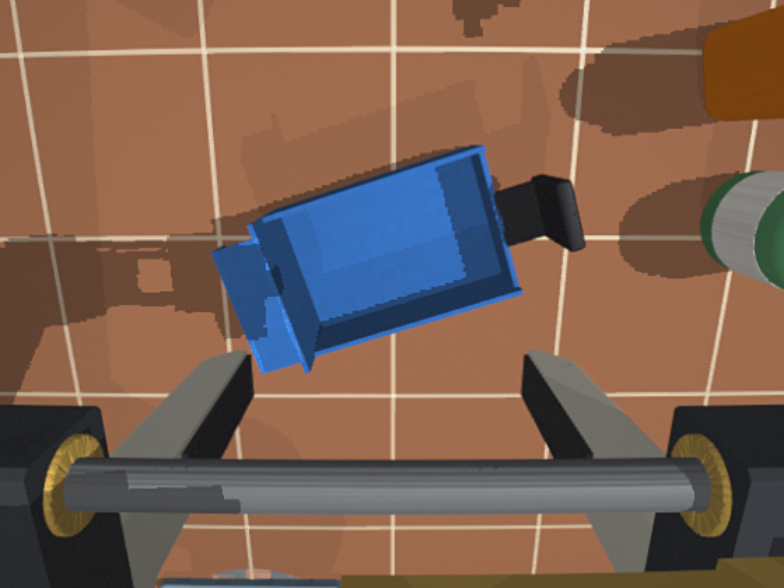

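View pics/D.png

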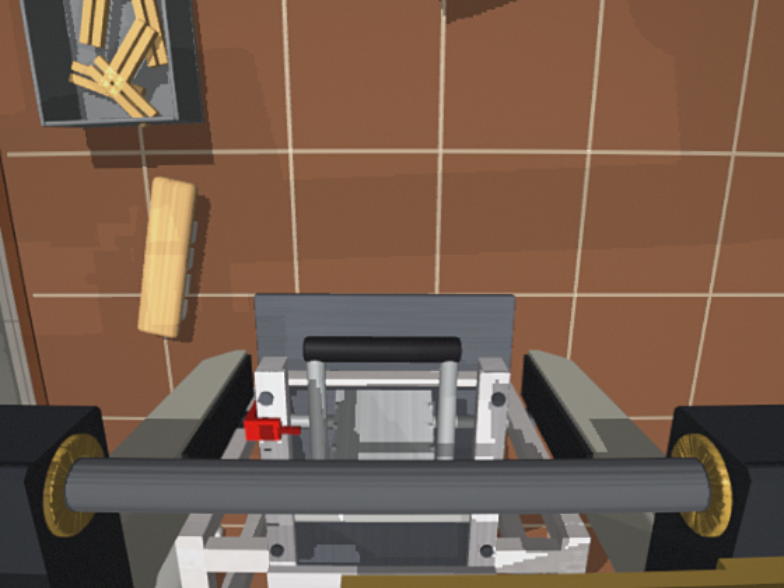

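View pics/C.png

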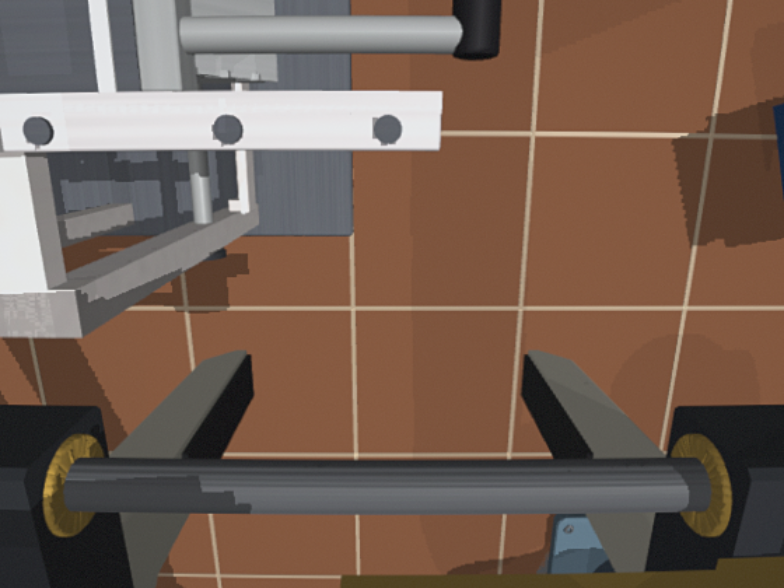

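Run:
```python
from h import *
from bench import robot
P=np.pi;d=pickle.load(open("im1.pkl","rb"))
robot.move_ptp((525,245,400),(P,0,0));robot.sleep(.15);d["E"]=robot.get_image("wrist");d["T"]=robot.get_image("top");print(robot.current_t(),d["E"]["eye"])
pickle.dump(d,open("im1.pkl","wb"))
cv2.imwrite("pics/E.png",cv2.resize(d["E"]["img"][:300],None,fx=1.4,fy=1.4))
C=d["C"]["img"].astype(int)
for r in(115,130,145): print(r,C[r,125:190].sum(1)//3)
for r in(20,40,55): print("line",r,C[r,60:90].sum(1)//3)
for n in("D","E"):
    for lo,hi in(((0,150,90),(8,255,255)),((172,150,90),(180,255,255))):
        m,b=blobs(d[n]["img"],lo,hi,8);print(n,[(s.tolist(),c.round(1)) for s,c in b])
```

```text
10.6667 [599.46087674 245.7359143  565.32519936]
115 [ 64  67  92 100  98 101 101  98  96  94 105 110 110 114 117 112 106 100
  95  90  84  77  69  75 103 104 103 102 100  93  70  68  69  68  71  71
  69  69  73  71  70  65  66 124 208 232 232 232 233 235 210 156 135 137
 137 131 108  96  97 100 100  99 103 104 104]
130 [ 97 100  97 101 104 104 104 104 103 102 100 119 144 158 169 176 183 195
 208 193 171 157 147 131 109  97 104 103  99 100  89  69  67  69  71  71
  71  71  73  73  69  69  64  66 122 207 229 231 232 234 233 203 149 135
 137 139 127 101  96 103 107 105 104 107 105]
145 [ 67  69 102 100 100 101 103 102 104 103 102 100 105 136 153 163 174 178
 187 199 194 174 160 149 137 115  87  70  66  67  67  71  70  69  69  69
  65  79 167 227 230 228 228 228 228 227 228 232 233 234 235 235 204 149
 134 136 136 130 115 105 103 104 104 107 107]
line 20 [ 93  94  93  86 103 218 234 230 229 229 228 228 229 229 229 230 231 209
 133  95  93  96  94  95  96  97  95  95  97  96]
line 40 [ 95  94  95  95  92  89  94 171 237 231 229 229 230 230 229 230 230 231
 232 215 150  95  94  95  95  96  96  95  97  96]
line 55 [ 96  96  96  96  96  97  95  89 102 206 233 231 230 230 230 230 230 230
 231 231 231 203 132  95  96  97  97  99  97  98]
D [([174, 288, 41, 27, 508], array([189.1, 305.1]))]
D []
E [([187, 74, 24, 49, 698], array([197. ,  92.6]))]
E []
```

View pics/E.png

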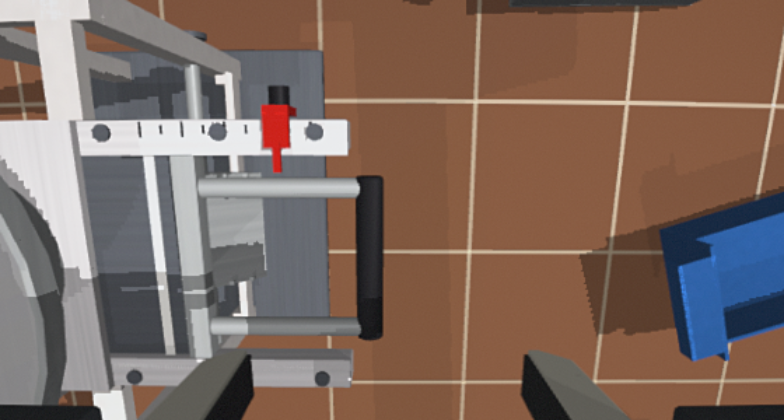

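Run:
```python
from h import *
d=pickle.load(open("im1.pkl","rb"));A,C,D,E=(d[k] for k in"ACDE")
m,_=blobs(A["img"],(100,120,30),(125,255,255))
n,l,s,ce=cv2.connectedComponentsWithStats(m);i=1+np.argmax(s[1:,4])
cn=max(cv2.findContours((l==i).astype(np.uint8),0,1)[0],key=cv2.contourArea)
print("blue poly",cv2.approxPolyDP(cn,2.5,True).reshape(-1,2).tolist())
roi=A["img"][100:200,340:440];k=(roi.max(2)<70).astype(np.uint8)
cn=max(cv2.findContours(k,0,1)[0],key=cv2.contourArea);print("black poly",(cv2.approxPolyDP(cn,2,True).reshape(-1,2)+[340,100]).tolist())
g=A["img"].astype(int).sum(2)//3
for r in(140,155,165):print(r,"x370:",g[r,370:425].tolist())
# rail
r=onz(C,[(141.2,115),(142.6,130),(144,145)],125);print("rail C",r[:,:2].round(1))
GE=E["img"].astype(int).sum(2)//3
for r in(55,65,75):print("E",r,"x125:",GE[r,125:160].tolist())
# E bar / line / pointer tip
for r in(140,180,220):print("bar",r,"x250:",GE[r,250:280].tolist())
for r in(125,180,235):print("line",r,"x100:",GE[r,100:130].tolist())
for nm,c in(("E",E),("D",D)):
    h=cv2.cvtColor(c["img"],cv2.COLOR_BGR2HSV);mm=((h[...,0]<9)|(h[...,0]>171))&(h[...,1]>140)&(h[...,2]>60)
    x0,y0,w,hh=(187,72,25,56) if nm=="E" else(172,286,50,30)
    print(nm);[print(y,"".join(".#"[int(v)] for v in mm[y,x0:x0+w])) for y in range(y0,y0+hh)if nm=="D" or y>100]
```

```text
blue poly [[345, 104], [198, 149], [176, 161], [179, 171], [151, 180], [187, 266], [213, 258], [219, 266], [226, 253], [373, 209], [353, 146]]
black poly [[354, 137], [362, 174], [389, 167], [408, 179], [417, 175], [408, 134], [411, 151], [408, 151], [405, 141], [405, 128], [384, 125], [378, 130]]
140 x370: [36, 32, 35, 36, 35, 36, 34, 34, 34, 33, 38, 37, 33, 30, 23, 24, 24, 23, 26, 24, 26, 22, 20, 25, 21, 17, 26, 24, 28, 36, 41, 45, 52, 54, 62, 64, 67, 73, 74, 58, 60, 108, 118, 118, 117, 115, 116, 114, 116, 115, 116, 115, 116, 116, 116]
155 x370: [34, 33, 33, 35, 34, 33, 35, 35, 31, 34, 36, 32, 36, 35, 33, 32, 35, 22, 24, 22, 22, 25, 20, 25, 26, 25, 24, 23, 26, 25, 27, 23, 30, 40, 47, 51, 55, 59, 63, 65, 67, 68, 61, 56, 89, 118, 117, 115, 115, 116, 115, 116, 116, 116, 116]
165 x370: [33, 34, 33, 37, 31, 37, 36, 36, 34, 32, 32, 34, 36, 34, 32, 35, 34, 34, 32, 26, 22, 25, 30, 20, 24, 21, 24, 23, 27, 25, 23, 21, 21, 23, 30, 36, 43, 50, 56, 59, 60, 62, 66, 66, 62, 54, 84, 118, 117, 116, 115, 115, 115, 116, 116]
rail C [[464.9 400. ]
 [451.7 400. ]
 [438.3 399.9]]
E 55 x125: [72, 75, 73,
[... 3141 characters left out ...]
##################......................
304 ..###########################....##...............
305 ..#########################################.......
306 ...########################################.......
307 ...########################################.......
308 ...########################################.......
309 ...########################################.......
310 ...##########################........#####........
311 ...##########################.....................
312 ....#########################.....................
313 ....########################......................
314 .....########...........##........................
315 ..................................................
```

Run:
```python
from h import *
d=pickle.load(open("im1.pkl","rb"));A,C,D,E=(d[k] for k in"ACDE")
p=lambda *a:print(*[x.round(1).tolist() if hasattr(x,"round") else x for x in a])
p("bar",onz(E,[(264,140),(263.8,180),(264,220),(264,127),(264,242)],303)[:,:2])
for z in(301,303,305):p("line",z,onz(E,[(107.2,125),(113.2,180),(119.5,235)],z)[:,:2])
p("railE",onz(E,[(137,55),(137.9,65),(138.8,75)],125)[:,:2])
p("tip",*tri([(E,(197.5,122.5)),(D,(214.5,307.3))]))
for z in (309,313,316):p("tip z",z,onz(E,[(197.5,122.5)],z)[0],onz(D,[(214.5,307.3)],z)[0])
# bar in C and D (D zoom: bar y 337..361 @1.4 -> (270,249),(330..)
gd=D["img"].astype(int).sum(2)//3;p("Dbar col",gd[235:262,240].tolist(),gd[235:262,300].tolist())
p("hookback",onz(A,[(151,180),(187,266)],96)[:,:2]);p("front",onz(A,[(345,104),(373,209)],65)[:,:2])
p("wall end",onz(A,[(176,161),(219,266)],96)[:,:2]);p("griptop",onz(A,[(405,140),(408.3,155),(410.3,165),(408,128),(417,178)],113)[:,:2])
gc=C["img"].astype(int).sum(2)//3;p("Cguide",*[gc[95:115,x].tolist() for x in (60,200,300)])
```

```text
bar [[573.5, 254.1], [545.3, 254.4], [515.5, 254.5], [582.3, 254.1], [498.2, 254.6]]
line 301 [[583.8, 363.1], [544.8, 363.3], [502.7, 363.5]]
line 303 [[583.9, 362.2], [545.3, 362.4], [503.4, 362.6]]
line 305 [[584.0, 361.4], [545.7, 361.5], [504.1, 361.8]]
railE [[649.1, 399.4], [638.6, 399.4], [628.0, 399.3]]
tip [585.8, 297.3, 314.7] [np.float64(0.23418564629950267), np.float64(0.2341856462996801)]
tip z 309 [585.6, 298.3, 309.0] [586.6, 300.8, 309.0]
tip z 313 [585.9, 297.5, 313.0] [585.9, 298.4, 313.0]
tip z 316 [586.0, 296.9, 316.0] [585.3, 296.6, 316.0]
Dbar col [112, 108, 107, 110, 109, 51, 25, 28, 34, 37, 42, 52, 59, 64, 62, 55, 48, 42, 35, 37, 34, 29, 29, 41, 99, 100, 98] [107, 108, 107, 107, 108, 64, 29, 27, 30, 34, 34, 41, 45, 54, 52, 49, 48, 43, 38, 34, 36, 29, 27, 37, 86, 100, 101]
hookback [[489.9, -24.7], [395.8, -54.8]]
front [[563.3, -221.8], [450.5, -258.5]]
wall end [[509.0, -51.4], [395.8, -89.3]]
griptop [[531.3, -271.1], [517.3, -275.5], [507.8, -278.4], [542.4, -273.0], [495.3, -286.1]]
Cguide [229, 229, 228, 226, 224, 223, 222, 222, 222, 225, 227, 203, 163, 76, 63, 67, 68, 68, 68, 69] [231, 231, 229, 228, 227, 229, 229, 228, 230, 229, 219, 170, 121, 102, 103, 105, 104, 105, 106, 104] [233, 232, 232, 231, 231, 231, 230, 230, 232, 233, 225, 196, 130, 85, 89, 90, 89, 89, 90, 92]
```

```bash
cat >> h.py <<'E'
def pose(g,yaw,t):
    """grasp point g, closing axis along heading yaw, approach to the right of it, t below horizontal"""
    a=np.array([np.sin(yaw),-np.cos(yaw),0]);z=a*np.cos(t)-[0,0,np.sin(t)];x=a*np.sin(t)+[0,0,np.cos(t)]
    M=np.c_[x,np.cross(z,x),z]
    return np.array(g)+19*z, R.from_matrix(M).as_euler("xyz"), z
YP=1.884; YH=1.567; T=np.radians(50)
GP=np.array([519.0,-275.3,90.]); HOOK=np.array([540.,395.7]); XH=np.array([np.cos(YH),np.sin(YH)])
def hung(hz,back=0,t=T):  # grasp pose with hook point underside at height hz, 'back' mm in front of goal
    g=np.r_[HOOK-(230+back)*XH,hz-2]; return pose(g,YH,t)
E
python3 - <<'E'
from h import *
from bench import robot
for n,(p,o,z) in dict(g=pose(GP,YP,T),up=pose(GP+[0,0,82],YP,T),h0=hung(172,150),h1=hung(172),h2=hung(129)).items():
    q=robot.inverse_kinematics(p,o);print(n,p.round(0),o.round(2),None if q is None else np.round(q,2))
p,o,z=pose(GP,YP,T);print("pre",robot.inverse_kinematics(p-z*90,o))
E
```

```text
g [ 531. -272.   75.] [ 3.14 -0.7   0.31] [-1.09  0.4   2.01  0.98  0.87 -0.54]
up [ 531. -272.  157.] [ 3.14 -0.7   0.31] [-1.09  0.26  1.94  0.85  1.   -0.33]
h0 [551.  16. 155.] [ 3.14 -0.7  -0.  ] [-0.31  0.01  2.25  0.78  0.28  0.57]
h1 [551. 166. 155.] [ 3.14 -0.7  -0.  ] [ 0.17  0.09  2.17 -0.53  0.22  2.23]
h2 [551. 166. 112.] [ 3.14 -0.7  -0.  ] None
pre [-1.21827233  0.25059229  1.99808467  0.83560674  1.04708055 -0.45384967]
```

Run:
```python
from h import *
from bench import robot
for t in (55,60,65,70,75,90):
    t=np.radians(t);print(np.degrees(t).round())
    for n,(p,o,z) in dict(g=pose(GP,YP,t),h0=hung(172,170,t),h1=hung(172,0,t),h2=hung(129,0,t)).items():
        q=robot.inverse_kinematics(p,o);print("  ",n,None if q is None else np.round(q,2))
```

```text
55.0
   g [-1.03  0.38  1.97  0.85  0.84 -0.38]
   h0 [-0.34  0.02  2.18  0.51  0.4   0.81]
   h1 [ 0.16  0.1   2.1  -0.27  0.35  1.96]
   h2 [ 0.16  0.18  2.15 -0.42  0.23  2.11]
60.0
   g [-0.98  0.37  1.93  0.71  0.82 -0.22]
   h0 [-0.32  0.05  2.11  0.32  0.51  1.01]
   h1 [ 0.15  0.11  2.03 -0.16  0.48  1.85]
   h2 [ 0.15  0.18  2.08 -0.21  0.36  1.9 ]
65.0
   g [-0.93  0.37  1.89  0.58  0.83 -0.05]
   h0 [-0.3   0.08  2.03  0.21  0.63  1.13]
   h1 [ 0.14  0.14  1.96 -0.1   0.62  1.78]
   h2 [ 0.14  0.2   2.01 -0.12  0.5   1.81]
70.0
   g [-0.87  0.37  1.84  0.44  0.84  0.1 ]
   h0 [-0.28  0.11  1.96  0.14  0.74  1.21]
   h1 [ 0.13  0.17  1.89 -0.07  0.74  1.75]
   h2 [ 0.13  0.22  1.94 -0.08  0.63  1.76]
75.0
   g [-0.82  0.38  1.79  0.31  0.88  0.25]
   h0 [-0.26  0.15  1.88  0.09  0.86  1.27]
   h1 [ 0.12  0.2   1.82 -0.04  0.86  1.72]
   h2 [ 0.12  0.26  1.87 -0.05  0.76  1.73]
90.0
   g [-0.68  0.46  1.63 -0.    1.05  0.58]
   h0 [-0.22  0.29  1.66 -0.    1.19  1.36]
   h1 [ 0.1   0.34  1.6  -0.    1.21  1.68]
   h2 [ 0.1   0.38  1.65 -0.    1.11  1.68]
```

```bash
sed -i 's/radians(50)/radians(57)/' h.py
python3 - <<'E'
from h import *
from bench import robot
robot.move_gripper(.5)
p,o,z=pose(GP,YP,T)
robot.move_ptp(p-z*90,o);print(robot.current_t())
print(robot.move_linear(p,speed=80,f_stop=15))
f0=robot.current_contact_force()
robot.move_gripper(0);print("w",robot.current_gripper_width(),robot.current_finger_force())
print("F",np.round(robot.current_contact_force()-f0,1))
p2,o2,_=pose(GP+[0,0,82],YP,T);robot.move_linear(p2,speed=60);robot.sleep(.2)
print("w",robot.current_gripper_width(),np.round(robot.current_contact_force()-f0,1),robot.current_ft_torque())
p3,o3,_=hung(172,170)
robot.move_linear(p3,ori=o3,speed=120);robot.sleep(.2)
d={n:robot.get_image(n) for n in("top","scene","wrist")};pickle.dump(d,open("im2.pkl","wb"))
print(robot.current_t(),robot.current_gripper_width(),robot.current_tcp_pos())
for n in("top","scene"):
    m,_=blobs(d[n]["img"],(100,120,25),(125,255,255));nn,l,s,ce=cv2.connectedComponentsWithStats(m);i=1+np.argmax(s[1:,4])
    cn=max(cv2.findContours((l==i).astype(np.uint8),0,1)[0],key=cv2.contourArea);print(n,cv2.approxPolyDP(cn,2,True).reshape(-1,2).tolist())
    # expected hook lip corners
    X=[np.r_[HOOK-(170-18)*XH+s*50*np.array([-XH[1],XH[0]]),176] for s in(1,-1)];print(" exp hook corners",proj(d[n],X).round(1).tolist())
a=cv2.resize(d["scene"]["img"][110:270,220:420],None,fx=3,fy=3);b=cv2.resize(d["top"]["img"][150:310,130:330],None,fx=3,fy=3)
cv2.imwrite("pics/lift.png",cv2.resize(np.hstack([a,b]),(800,320)))
E
```

```text
13.7
False
w 0.12573726624934747 30.000160038471222
F [-1.1  1.   1. ]
w 0.12376860246930249 [ 0.2 -0.7 -1.9] [-0.34285641  0.36257952  0.06890046]
20.075 0.12515866412507848 [548.83552242  -4.55701505 154.01440894]
top [[186, 232], [194, 232], [200, 238], [231, 238], [233, 218], [236, 215], [239, 219], [250, 219], [253, 217], [253, 205], [188, 203]]
 exp hook corners [[185.1, 232.7], [186.9, 201.6]]
scene [[345, 158], [337, 160], [334, 166], [295, 183], [299, 205], [307, 217], [350, 197], [353, 181], [359, 180], [360, 176]]
 exp hook corners [[346.0, 156.6], [361.3, 177.4]]
```

View pics/lift.png

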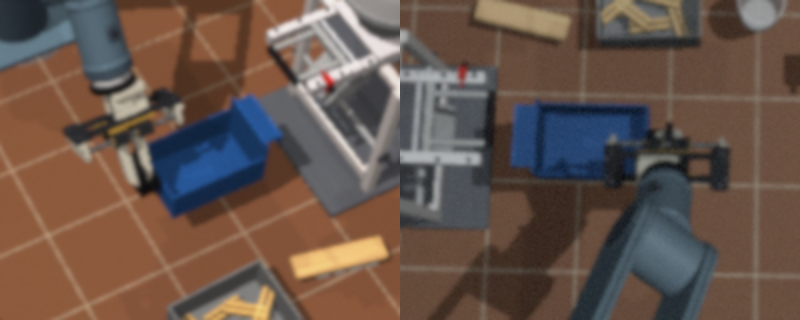

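Run:
```python
from h import *
from bench import robot
d=pickle.load(open("im2.pkl","rb"))
print(tri([(d["top"],(185.7,232.3)),(d["scene"],(345,157.5))]),tri([(d["top"],(187.5,202.5)),(d["scene"],(360.5,176.7))]))
f0=robot.current_contact_force()
def go(hz,back,v,fs):
    p,o,_=hung(hz,back);r=robot.move_linear(p,ori=o,speed=v,f_stop=fs)
    print(hz,back,r,np.round(robot.current_contact_force()-f0,1),np.round(robot.current_tcp_pos()-p,1),robot.current_t());return r
ok=not go(172,40,100,6) and not go(164,40,40,6) and not go(164,0,40,5)
if ok: go(126,0,25,4)
d={n:robot.get_image(n) for n in("top","scene","wrist")};pickle.dump(d,open("im3.pkl","wb"))
```

```text
(array([490.36469991, 241.02247276, 174.05127155]), [np.float64(1.3752817782807705), np.float64(1.3752817782806654)]) (array([586.41908787, 241.50571098, 177.66383743]), [np.float64(0.5529958409465064), np.float64(0.5529958409463703)])
172 40 False [-1.1  0.8 -0.2] [-0.1 -0.2 -0.1] 21.525
164 40 False [-0.5  1.1  1.1] [-0.4 -0.3 -0.7] 21.875
164 0 False [-1.2  1.1  0.1] [-0.  -0.1 -0. ] 23.025
126 0 True [-1.6  1.   5.4] [-0.5 -0.1  3.3] 24.25
```

Run:
```python
from h import *
from bench import robot
robot.move_gripper(.6);robot.sleep(.5)
print(robot.current_gripper_width(),np.round(robot.current_contact_force(),1),robot.current_finger_force())
tcp=robot.current_tcp_pos();_,o,z=hung(129)
print(robot.move_linear(tcp-z*110,speed=80,f_stop=8),robot.current_t(),np.round(robot.current_contact_force(),1))
robot.sleep(.3)
d={n:robot.get_image(n) for n in("top","scene","wrist")};pickle.dump(d,open("im4.pkl","wb"))
a=cv2.resize(d["wrist"]["img"],(500,375));b=cv2.resize(d["scene"]["img"][90:240,300:420],(300,375));cv2.imwrite("pics/hung.png",np.hstack([a,b]))
```

```text
0.6034784311522733 [ 0.2 -0.3 -0.5] 0.0
False 27.2917 [ 1.1 -0.4  0.7]
```

View pics/hung.png

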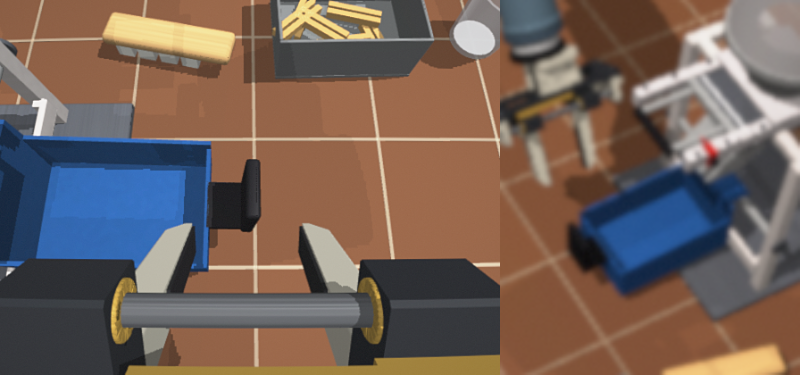

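Run:
```python
from h import *
from bench import robot
P=np.pi;o=(P,0,YH-P/2)
tcp=robot.current_tcp_pos();robot.move_linear(tcp+[-40,-60,130],speed=150)
robot.move_gripper(.5)
b=np.array([540.3,254.3,284.])
robot.move_ptp(b+[0,-60,120],o);robot.move_linear(b+[0,0,90],speed=120);print(robot.current_t())
print(robot.move_linear(b,speed=80,f_stop=6));f0=robot.current_contact_force()
robot.move_gripper(0);robot.sleep(.1)
print("w",robot.current_gripper_width(),robot.current_finger_force(),np.round(robot.current_contact_force()-f0,1),robot.current_tcp_pos().round(2))
d={"w0":robot.get_image("wrist")}
u=-np.r_[XH,0]
print(robot.move_linear(b+64*u,ori=o,speed=35));robot.sleep(.3)
print(robot.current_t(),robot.current_gripper_width(),robot.current_finger_force(),np.round(robot.current_contact_force()-f0,1),robot.current_tcp_pos().round(2))
for n in("wrist","top","scene"):d[n]=robot.get_image(n)
pickle.dump(d,open("im5.pkl","wb"))
for z,nm,X in((0,"tip",(585.8,297.3,314.7)),(0,"lineend",(585,297.3,304.5))):print(nm,proj(d["wrist"],[X]))
c=d["wrist"];h=cv2.cvtColor(c["img"],cv2.COLOR_BGR2HSV);red=((h[...,0]<9)|(h[...,0]>171))&(h[...,1]>140)&(h[...,2]>60)
u0,v0=proj(c,[(585.8,297.3,314.7)])[0].round().astype(int)
g=c["img"].astype(int).sum(2)//3
print(u0,v0)
for y in range(v0-20,v0+40,2):print(y,"".join("R" if red[y,x] else(" " if g[y,x]<60 else "." if g[y,x]<130 else "o" if g[y,x]<180 else "W") for x in range(max(u0-50,0),min(u0+50,560))))
```

```text
30.85
False
w 0.14093522121539173 29.999947249889374 [0.2 0.8 0.5] [540.32 254.58 284.04]
False
35.1917 0.14014110148707964 30.000993311405182 [0.6 9.7 0. ] [540.04 193.   284.05]
tip [[  0.98681439 186.44967092]]
lineend [[ 18.79574497 182.89687911]]
1 186
166 RRRRRoWWWWWWWWWWo....oo.oooo..oWWWWWWWWWWWWWWWWWWWW
168 RRRRR.WWWWWWWWWWWooooooooooooooWWWWWWWWWWWWWWWWWWWW
170 RRRRRRoWWWWWWWWWWoooooooooooooooWWWWWWWWWWWWWWWWWWW
172 RRRRRR.WWWWWWWWWWoooooooooooooooWWWWWWWWWWWWWWWWWWW
174 RRRRRRRWWWWWWWWWWWooooooooooooooWWWWWWWWWWWWWWWWWWW
176 RRRRRRRoWWWWWWWWWWoooooooooooooooWWWWWWWWWWWWWWWWWW
178 RRRRRRR.WWWWWWWWWWoooooooooooooooWWWWWWWWWWWWWWWWWW
180 RRRRRRRRoWWWWWWWWWWoo.oooooooooooWWWWWWWWWWWWWWWWWW
182 RRRRRRRR.WWWWWWWWWWoooooooooooooooWWWWWWWWWWWWWWWWW
184 RRRRRRRR.WWWWWWWWWWoo.oooooooooo.oWWWWWWWWWWWWWWWWW
186 RRRRRRRooWWWWWWWWWWWo..ooooooooo.oWWWWWWWWWWWWWWWWW
188 oooo..oWWWWWWWWWWWWWoo.ooooooooooooWWWWWWWWWWWWWWWW
190 ooooo.oWWWWWWWWWWWWWWooooooooooooooWWWWWWWWWWWWWWWW
192 oooooooWWWWWWWWWWWWWWooooooooooooooWWWWWWWWWWWWWWWW
194 oooooo.oWWWWWWWWWWWWWoooooooooooooooWWWWWWWWWWWWWWW
196 ooooooooWWWWWWWWWWWWWWooooooooooooooWWWWWWWWWWWWWWW
198 ooooooo.oWWWWWWWWWWWWWooooooooooooooWWWWWWWWWWWWWWW
200 oooo.o..oWWWWWWWWWWWWWoo.oooooooooo.oWWWWWWWWWWWWWW
202 ooooooo..WWWWWWWWWWWWWWo.oooooooooo.oWWWWWWWWWWWWWW
204 oooooooo.oWWWWWWWWWWWWWooooooooooooooWWWWWWWWWWWWWW
206 ooooooooooWWWWWWWWWWWWWWooooooooooooooWWWWWWWWWWWWW
208 ooooooooo.WWWWWWWWWWWWWWooooooooooooooWWWWWWWWWWWWW
210 oooooooooooWWWWWWWWWWWWWoooooooooooooooWWWWWWWWWWWW
212 oooooooooooWWWWWWWWWWWWWWooooooooooooooWWWWWWWWWWWW
214 o..ooo..o..oWWWWWWWWWWWWWo.oooooooooo.oWWWWWWWWWWWW
216 oooooooooo.oWWWWWWWWWWWWWWo.oooooooooo.oWWWWWWWWWWW
218 ooooooooooooWWWWWWWWWWWWWWooooooooooooooWWWWWWWWWWW
220 ooooooooooo.oWWWWWWWWWWWWWooooooooooooooWWWWWWWWWWW
222 ooooooooooo.oWWWWWWWWWWWWWWo.oooooooooo.oWWWWWWWWWW
224 ..oooooooooooWWWWWWWWWWWWWWooooooooooooooWWWWWWWWWW
```

Run:
```python
from h import *
from bench import robot
d=pickle.load(open("im5.pkl","rb"))
print("line before",onz(d["wrist"],[(13.8,184),(15.5,192)],304.7).round(1))
t=robot.current_tcp_pos();o=(np.pi,0,YH-np.pi/2)
robot.move_linear([540.3-64*XH[0],187.4,284],ori=o,speed=20);robot.sleep(.6)
print(robot.current_t(),robot.current_tcp_pos().round(2),robot.current_gripper_width(),robot.current_finger_force(),np.abs(robot.current_joint_vel()).max())
c=robot.get_image("wrist");g=c["img"].astype(int).sum(2)//3
h=cv2.cvtColor(c["img"],cv2.COLOR_BGR2HSV);red=((h[...,0]<9)|(h[...,0]>171))&(h[...,1]>140)&(h[...,2]>60)
for y in range(170,210,3):print(y,"".join("R" if red[y,x] else "W" if g[y,x]>=180 else "." for x in range(50)))
u,v=np.meshgrid([0],[0]);print("tip exp",proj(c,[(585.8,297.3,314.7)]),"line exp",proj(c,[(580,297.3,304.7)]))
e=robot.get_image("top");r=e["img"]
pickle.dump((c,e),open("im6.pkl","wb"))
m,b=blobs(r,(0,150,100),(7,255,255),5);print([x[1].round(1).tolist() for x in b])
m,_=blobs(r,(100,120,25),(125,255,255));nn,l,s,ce=cv2.connectedComponentsWithStats(m);print(s[s[:,4]>80].tolist())
m,_=blobs(pickle.load(open("im4.pkl","rb"))["top"]["img"],(100,120,25),(125,255,255));nn,l,s,ce=cv2.connectedComponentsWithStats(m);print(s[s[:,4]>80].tolist())
```

```text
line before [[584.6 299.4 304.7]
 [581.3 299.3 304.7]]
36.2333 [540.04 190.17 284.04] 0.14052432035708015 30.000995099544525 0.0007026014393486979
170 ....WWWWWWWWWWWWW...............WWWWWWWWWWWWWWWWWW
173 ....WWWWWWWWWWWWWW..............WWWWWWWWWWWWWWWWWW
176 R....WWWWWWWWWWWWW...............WWWWWWWWWWWWWWWWW
179 R....WWWWWWWWWWWWWW..............WWWWWWWWWWWWWWWWW
182 RR....WWWWWWWWWWWWW...............WWWWWWWWWWWWWWWW
185 RR....WWWWWWWWWWWWWW..............WWWWWWWWWWWWWWWW
188 .......WWWWWWWWWWWWW...............WWWWWWWWWWWWWWW
191 .......WWWWWWWWWWWWWW..............WWWWWWWWWWWWWWW
194 ........WWWWWWWWWWWWW...............WWWWWWWWWWWWWW
197 .........WWWWWWWWWWWWW..............WWWWWWWWWWWWWW
200 .........WWWWWWWWWWWWW...............WWWWWWWWWWWWW
203 ..........WWWWWWWWWWWWW..............WWWWWWWWWWWWW
206 ..........WWWWWWWWWWWWWW..............WWWWWWWWWWWW
209 ...........WWWWWWWWWWWWW..............WWWWWWWWWWWW
tip exp [[ -6.10909485 186.44617031]] line exp [[ 14.0707674  194.96621823]]
[[366.0, 166.6]]
[[0, 0, 560, 420, 234393], [69, 122, 25, 21, 205], [399, 186, 13, 13, 131], [161, 224, 32, 17, 408]]
[[0, 0, 560, 420, 233574], [69, 122, 25, 21, 203], [399, 186, 13, 14, 132], [158, 203, 16, 16, 239], [147, 205, 59, 35, 1046]]
```

```bash
python3 -c "
from bench import robot
print(robot.current_t(),robot.hand_in())"
```

```text
the job is handed in; nothing more can be done
36.3333 None
```

The pan hangs on the rail, centred and let go. The gripper is holding the gate open with the white line about 1 mm from the red pointer by my image measurements. I handed the job in at 36.3 s of the 61 s allowed, and no verdict was returned.

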